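# Pull the guard panel and start the crank bolt in its boss

## Task

Slide the white panel straight up out of its slotted holder, stand or lean it in the narrow grey bin and let go of it. Then take the crank bolt by its black handle, turn it backward (anticlockwise seen from above) until it drops into the start of the thread, and turn it forward (clockwise) one full turn from there. Finish while still gripping the handle, keeping the started bolt still, and do not push the loose parts lying around out of place.

Things in the scene. Friction and masses are not known exactly. Their poses are not given: they have to be found in the camera images.
- jig: Fixed bench jig: grey base plate 170 x 170 x 12 mm with a dark steel threaded boss (49 mm across) in its middle. Origin on the table on the bolt's vertical axis; z up. Along its +y side the slotted holder: two aluminium U channels at x = +-60 mm, y = 52 mm, tops 62 mm above the table, slots 11 mm wide; the panel is bare between them for 96 mm.
- boss_top (a point): Centre of the top of the threaded boss, on the bolt's axis, 50 mm above the table.
- bolt (a joint): Turn of the crank bolt, rad; grows forward (clockwise from above). At v the crank arm points at -0.698 - v rad from the jig's +x (anticlockwise positive). Starts at 0.5 to 1.3. It drops near 0 (0.2 to -0.15) and is solid at -0.15. Before the drop it binds from 2.1 forward; after it, it turns on to a stop at 8.0, sinking 8 mm a turn. Friction 0.06 N m: stays where left.
- drop (a joint): How far the bolt has fallen into the thread's start, m: 0 while it rides on top, 0.007 once dropped. It falls by its own weight (0.4 kg) when turned back to the thread start; this comes on top of the 8 mm per turn.
- sleeve_mid (a point): Middle of the black handle, a plastic sleeve 22 mm across, 38 mm tall, upright, spinning freely on the crank's pin 45 mm from the bolt's axis. At the start 110 to 112 mm above the table; the sleeve rests on the steel crank arm, and nothing of the crank is higher than the arm but the thin pin, whose washer (16 mm across) is 18 mm above the sleeve's top.
- sleeve: The same black sleeve; origin at its lower end on its axis; it spins freely, so its yaw means nothing. It slides up to 12 mm up its pin, so a gripped sleeve does not keep the bolt from dropping; but fall and thread together lower the bolt 15 mm, so over the turn the hand must follow down by 5 to 15 mm.
- panel: Loose white plastic panel, 110 mm wide (its x), 8 mm thick (its y), 120 mm tall (its z), 125 g. Origin in the middle of its lower edge. It stands in the slotted holder, 12 mm above the table, 50 mm deep in the slots, its top 132 mm above the table, 52 mm from the bolt's axis, in the way of the turning handle.
- panel_mid (a point): Centre of the panel, 60 mm above the middle of its lower edge.
- bin: Fixed open grey plastic bin, outside 165 mm (x) by 90 mm (y) by 70 mm high, walls and floor 4 mm. Origin on the table under its centre, z up.
- bush: Bystander: loose steel bush 28 mm across, 28 mm tall, on the table.
- wrench: Bystander: loose wrench, 160 mm long, on the table.
- spacer: Bystander: loose flanged dark steel spacer, 52 mm across, 30 mm tall.
- gear: Bystander: loose dark steel gear, 80 mm across, 24 mm tall.
- slug: Bystander: loose steel cylinder, 40 mm across, 45 mm tall.
- jar: Bystander: loose jar, 64 mm across, 85 mm tall.
Not all that is in view belongs to the job. Of the things shaped like the panel, the white one is meant. Leave any red look-alike of the bin alone.

How it is judged:
By the outcome, as a careful person would: the job done as asked, in the order asked, and still so for the second after the job is handed in, while the arm keeps its last pose, push and grip.
It also fails if it takes over 64 s, if anything falls off the work surface, if the arm or the gripper's body presses on something with over 40 N, if the wrist force passes 120 N, or if a joint passes its speed limit or range.

## Robot

A 7-joint arm with a two-finger parallel gripper is mounted at the origin on the work surface. World frame = base frame: x ahead of the robot, y to its left, z up, the work surface at z = 0. Lengths are in m, angles in rad, forces in N, time in s.
With the tool pointing down it reaches from about 0.425 to 0.875 m from the base axis. Payload 8.4 kg.
Tool frame: the origin (TCP) lies between the finger pads, 19 mm behind the fingertips; this is the grasp point; z points along the fingers, y is the line along which they close (so a half turn about z gives the same grasp; the last joint's range is limited). The gripper opens to 85 mm and grips with 20 to 120 N. Pads are 22 mm wide; open, the fingers measure 114 mm over their backs; the gripper's body (76 mm by 85 mm) begins 54 mm behind the grasp point. The pads swing forward as they close: fully open they stand 13 mm farther back than shut.
Start: joints at [1.104, 0.333, 0.04, 1.465, -0.013, 1.343, -0.059], TCP at [0.234, -0.607, 0.25] pointing down, gripper open.
Joint ranges: [-2.58, 2.58], [-0.38, 2.09], [-1.3, 1.39], [0.25, 2.4], [-1.5, 4.64], [0.08, 2.09], [-2.65, 2.65]. Speed limits (rad/s): [2.22, 2.22, 2.79, 2.79, 3.14, 3.14, 3.14].

## Interface

Orientations are given as a unit quaternion [x, y, z, w].
In Python, from workcell import move_to, move_straight, goto_joints, gripper_open, clamp, hold, ik, read_camera, calibration, PlanningError, finish_job, read_time_s, read_joint_positions, read_joint_velocities, read_joint_efforts, read_position, read_orientation, read_contact_force, read_moment, read_gripper_width, read_gripper_force gives the robot as it stands. Calls block until the motion is done:
- move_to(position, orientation): joint-space move of the TCP to a pose.
- move_straight(position, rotation=None, max_speed=0.15, stop_force=None): straight line of the TCP; rotation=None keeps the orientation; max_speed is the mean speed in m/s. With stop_force (N) it stops when the force on the tool has changed by that much, and returns True; else False.
- goto_joints(angles): joint-space move.
- gripper_open() and clamp(force=None): open the fingers fully, or close them until they stop; force is the grip in N (None keeps the last).
- hold(seconds).
- ik(position, orientation): joint angles nearest the present ones, or None.
- read_camera(name): name is "side" or "top"; returns (picture, depth): 420x560x3 uint8, red, green, blue; 420x560 float32, m along the optical axis (not along the pixel's ray), 0 where there is no reading.
- calibration(name): a dict with "K" (3x3 intrinsics, pixels), "R" (3x3) and "t" (3): a world point X has camera coordinates R X + t. Camera axes: x right, y down, z forward; pixel columns grow to the right and rows downward; lengths in m; the calibration is good to about 2 mm. A picture is of the moment at which its call begins. calibration takes no time and is no camera call.
A pose or a line that the arm cannot do raises PlanningError and nothing moves.
- finish_job(): hands the job in; it is judged then, once.
Readings, each from a call of its own:
- read_time_s(): time.
- read_joint_positions(): joint angles.
- read_joint_velocities(): joint speeds.
- read_joint_efforts(): joint torques, N m.
- read_position(): TCP position.
- read_orientation(): TCP orientation.
- read_contact_force(): force on the tool from outside, world axes, zero at the start.
- read_moment(): the same for the moment, N m.
- read_gripper_width(): finger opening in m.
- read_gripper_force(): force on a finger pad.
Only numpy, scipy, OpenCV 4.12 (cv2) and the standard library are available. Lean on these libraries where they do the work, as an engineer would, in place of code of your own. Each camera call takes 0.05 s, during which the arm holds its last target. There are 200 camera calls.

## Working session

There is one attempt and no reset: what is moved stays moved. The work goes in short steps, each a Python script; the robot and the scene stay as the last script left them, time stands still between calls to the robot, and variables do not carry over. Pictures are saved under pics/ and viewed, at most 10 in all, crops included, and the job is handed in when it is done.

```bash
mkdir -p pics; ls; python3 - <<'E'
from workcell import *
import cv2,numpy as np
for n in("top","side"):
    p,d=read_camera(n); cv2.imwrite(f"pics/{n}0.png",p[:,:,::-1]); np.savez(f"{n}0.npz",p=p,d=d)
    c=calibration(n); print(n,c)
print(read_time_s(),read_orientation())
E
```

```text
pics
top {'K': array([[480.33544689,   0.        , 270.87050989],
       [  0.        , 480.33544689, 206.88779196],
       [  0.        ,   0.        ,   1.        ]]), 'R': array([[ 0.00572705, -0.99996916, -0.00537364],
       [-0.99813402, -0.00538969, -0.0608229 ],
       [ 0.06079206,  0.00571195, -0.99813411]]), 't': array([0.08423945, 0.50111984, 1.37410163])}
side {'K': array([[458.83711724,   0.        , 284.12432247],
       [  0.        , 458.83711724, 208.86994426],
       [  0.        ,   0.        ,   1.        ]]), 'R': array([[ 0.98581766, -0.16780052, -0.00255435],
       [-0.13313379, -0.77270494, -0.62064682],
       [ 0.1021711 ,  0.61218467, -0.78408609]]), 't': array([-0.48189342,  0.18947492,  1.19428342])}
0.1 [ 9.83137730e-01  1.82865131e-01 -1.89165009e-04 -7.15046743e-04]
```

View pics/top0.png

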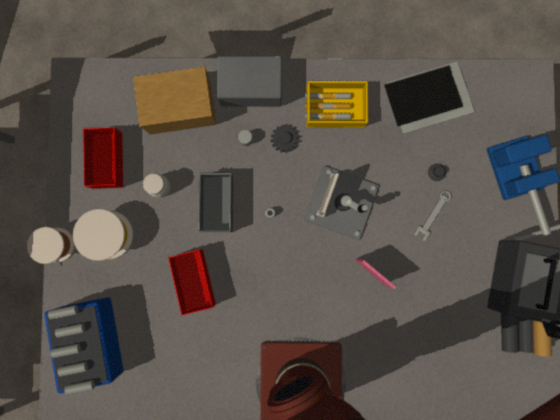

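View pics/side0.png

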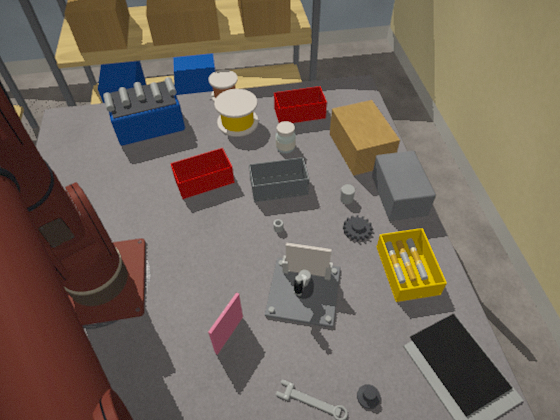

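The top view shows the jig near (343,202), the white panel at about (327,194), the grey bin at (216,202) and the handle near (362,208). Next I measure them from the depth images.

```bash
cat > h.py <<'E'
import numpy as np,cv2
from workcell import *
def cloud(n,p=None,d=None):
    if p is None: p,d=read_camera(n)
    c=calibration(n);K=c["K"];v,u=np.mgrid[:420,:560]
    X=np.stack([(u-K[0,2])/K[0,0]*d,(v-K[1,2])/K[1,1]*d,d],-1)
    W=(X-c["t"])@c["R"]   # R^T (X-t)
    W[d==0]=np.nan
    return p,W
def proj(n,X):
    c=calibration(n);q=c["K"]@(c["R"]@np.asarray(X)+c["t"]);return q[:2]/q[2]
E
python3 - <<'E'
from h import *
for n in("top","side"):
    f=np.load(n+"0.npz");p,W=cloud(n,f["p"],f["d"])
    x,y,z=W[...,0],W[...,1],W[...,2]
    j=proj(n,(0.49,-0.07,0.05)) ; print(n,j)
    if n=="top":
        w=lambda v,u:np.round(W[v,u],3)
        print("table",w(250,300),"panel",w(194,327),"hand",w(208,362),"jig",w(225,350),"bin",w(202,202))
    P=np.nan_to_num(W,nan=9)
    cx,cy=(0.49,-0.07)
    if n=="top": J=W[202,343]; B=W[202,216]
    for nm,C,lo,hi,r in(("panel",J,.1,.14,.12),("plate",J,.006,.02,.14),("rim",B,.06,.08,.13),("binall",B,.02,.08,.13)):
        m=(P[...,2]>lo)&(P[...,2]<hi)&(np.hypot(P[...,0]-C[0],P[...,1]-C[1])<r)
        if nm=="panel": m&=p.min(-1)>110
        q=P[m]
        if len(q)<5: print(nm,len(q));continue
        rc=cv2.minAreaRect(q[:,:2].astype(np.float32)*1000)
        print(nm,len(q),q.mean(0).round(4),"zmax",q[:,2].max().round(4),np.round(rc[0],1),np.round(rc[1],1),round(rc[2],2))
    dark=(p.max(-1)<60)&(P[...,2]>.085)&(P[...,2]<.15)&(np.hypot(P[...,0]-J[0],P[...,1]-J[1])<.09)
    q=P[dark];print("dark",len(q),q.mean(0).round(4) if len(q) else 0,q.min(0).round(3),q.max(0).round(3))
f=np.load("top0.npz")["p"];s=np.load("side0.npz")["p"]
a=cv2.resize(f[155:250,295:390],(400,400),interpolation=2)
b=cv2.resize(s[230:330,255:355],(400,400),interpolation=2)
cv2.imwrite("pics/crop.png",np.hstack([a,b])[:,:,::-1])
E
```

```text
top [326.50397584 210.21295607]
table [ 0.376  0.002 -0.001] panel [ 0.529 -0.063  0.122] hand [ 0.491 -0.152  0.148] jig [ 0.45  -0.143  0.007] bin [0.514 0.286 0.018]
panel 127 [ 0.5335 -0.0691  0.132 ] zmax 0.1381 [533.7 -69.6] [  8.8 109.1] 70.21
plate 2800 [ 0.5138 -0.1181  0.0124] zmax 0.0199 [ 511.5 -108.4] [271.3 269.9] 57.86
rim 323 [0.5036 0.2434 0.0696] zmax 0.0771 [510.6 245.3] [162.6  90.6] 0.51
binall 553 [0.5143 0.249  0.0582] zmax 0.0771 [510.7 245.2] [162.5  91. ] 0.26
dark 26 [ 0.4903 -0.1507  0.1241] [ 0.483 -0.158  0.102] [ 0.5   -0.146  0.135]
side [289.16772738 267.01811855]
panel 350 [ 0.5351 -0.0739  0.1219] zmax 0.1389 [ 521.3 -115.8] [105.9 109.1] 71.34
plate 3042 [ 0.5135 -0.1382  0.0125] zmax 0.02 [ 517.1 -122.2] [206.8 195.6] 59.25
rim 423 [0.5145 0.2418 0.0671] zmax 0.0764 [514.1 244.6] [165.4  95.6] 0.1
binall 1440 [0.5155 0.2418 0.0482] zmax 0.0764 [514.2 244.1] [165.6  97.5] 0.17
dark 99 [ 0.4935 -0.1649  0.115 ] [ 0.485 -0.171  0.086] [ 0.508 -0.154  0.131]
```

View pics/crop.png

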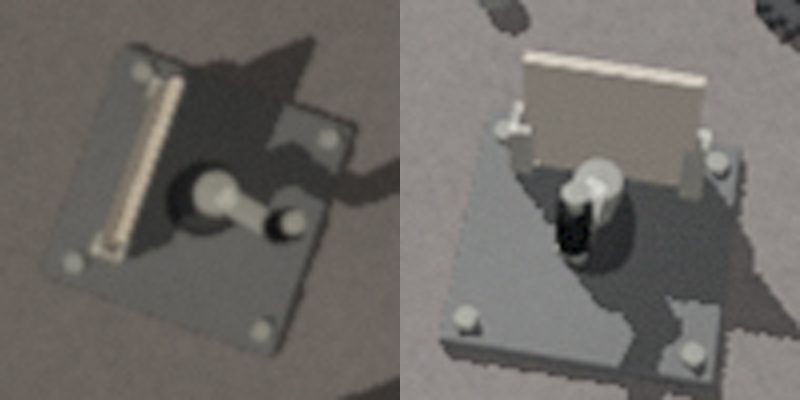

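The crop shows the panel edge from (180,80) to (115,250). The crank arm points away from the panel, with its pin at (292,222), which gives v≈1.17. That puts the bolt axis at about (0.516,-0.1185) and the jig's +y at about 70° in world. The bin centre is (0.512,0.245), with its long side along world x. The sizes agree with the given ones, so I grasp the panel.

```bash
cat >> h.py <<'E'
from scipy.spatial.transform import Rotation as R
def down(yaw,tilt=0):
    """tool pointing down, closing axis at yaw (rad); tilt about world x"""
    y=np.array([np.cos(yaw),np.sin(yaw),0]);z=np.array([0,0,-1.]);x=np.cross(y,z)
    return (R.from_euler("x",tilt)*R.from_matrix(np.stack([x,y,z],1))).as_quat()
E
python3 - <<'E'
from h import *
P=np.array([.5337,-.0696]);a=np.radians(70.2)
for s in(0,np.pi):
    for nm,p,q in(("panel",[*P,.21],down(a+s)),("binL+",[.5125,.262,.14],down(np.pi/2+s,-.175)),("binL-",[.5125,.23,.14],down(np.pi/2+s,.175)),("crank",[.49,-.155,.12],down(a+s))):
        j=ik(p,q);print(s,nm,None if j is None else np.round(j,2))
E
```

```text
0 panel [ 0.59  0.18 -0.6   1.77  0.11  1.23  1.18]
0 binL+ [ 0.23  0.61 -1.17  1.67  0.68  1.41  0.49]
0 binL- [ 0.41  0.35 -0.95  1.84  0.15  1.02  1.  ]
0 crank [ 0.71  0.21 -0.54  1.92  0.13  1.04  1.34]
3.141592653589793 panel [ 0.45  0.16 -0.44  1.77  0.07  1.22 -1.93]
3.141592653589793 binL+ [-0.98  0.34  0.43  1.73  0.01  1.19 -2.15]
3.141592653589793 binL- [ 0.32  0.31 -0.83  1.84  0.09  1.01 -2.1 ]
3.141592653589793 crank [ 0.5   0.19 -0.31  1.93  0.07  1.03 -1.75]
```

```bash
python3 - <<'E'
from h import *
P=np.array([.5337,-.0696]);q=down(np.radians(70.2))
move_to([*P,.21],q)
print(read_time_s(),read_position(),read_joint_positions().round(2) if hasattr(read_joint_positions(),'round') else 0)
print(move_straight([*P,.120],stop_force=8))
f0=np.array(read_contact_force());clamp(40)
print(read_gripper_width(),read_position(),np.array(read_contact_force())-f0)
if .005<read_gripper_width()<.012:
    print(move_straight([*P,.22],max_speed=.08,stop_force=25)); print(np.array(read_contact_force())-f0,read_gripper_width(),read_position(),read_time_s())
p,W=cloud("side");cv2.imwrite("pics/s1.png",p[:,:,::-1])
E
```

```text
2.3083 [ 0.53370092 -0.07078393  0.2099708 ] [ 0.59  0.18 -0.6   1.77  0.11  1.23  1.18]
False
0.007556799334483186 [ 0.53386545 -0.06961571  0.12020741] [0.71309637 0.27649322 1.45995428]
False
[ 0.02604099  0.16194437 -1.59813852] 0.007448413087373545 [ 0.53340833 -0.06957832  0.2193993 ] 5.1417
```

View pics/s1.png

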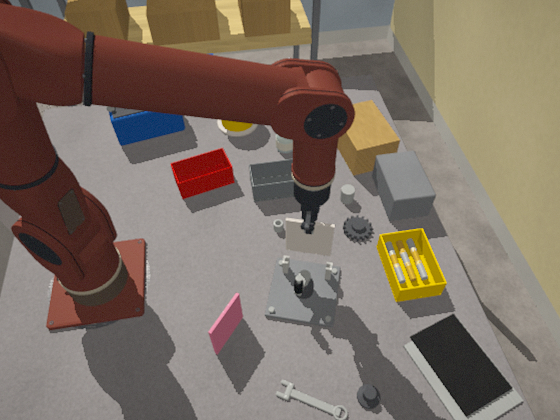

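The panel is clear of the holder and hangs straight in the fingers at about (310,235). I place it in the bin with a 10° lean.

```bash
python3 - <<'E'
from h import *
t=np.radians(10);q=down(np.pi/2,t);u=np.array([0,-np.sin(t),np.cos(t)]);L=.108
T=lambda h:np.array([.5125,.2225,.004+h])+L*u
move_straight([.5337,.08,.235],max_speed=.15)
move_straight(T(.11),rotation=q,max_speed=.15)
f0=np.array(read_contact_force())
print("dn1",move_straight(T(.012),max_speed=.1,stop_force=10))
print("dn2",move_straight(T(-.004),max_speed=.02,stop_force=4),np.array(read_contact_force())-f0,read_position(),T(0))
gripper_open();print(read_time_s(),np.array(read_contact_force())-f0)
move_straight(read_position()+.11*u,max_speed=.15)
move_straight([.515,.10,.24],rotation=down(np.radians(70.2)),max_speed=.2)
print(read_time_s())
p,W=cloud("side");s=p[130:230,230:330];b=cv2.resize(s,(400,400),interpolation=2)
p2,W2=cloud("top");np.savez("top1.npz",p=p2,W=W2);s2=cv2.resize(p2[155:255,190:290],(400,400),interpolation=2)
cv2.imwrite("pics/s2.png",np.hstack([s2,b])[:,:,::-1])
E
```

```text
dn1 False
dn2 True [-1.09607889  0.14626535  7.70644833] [0.5125263  0.20371623 0.11114888] [0.5125     0.203746   0.11035924]
9.7833 [0.1607703  1.37380428 2.17902129]
11.25
```

View pics/s2.png

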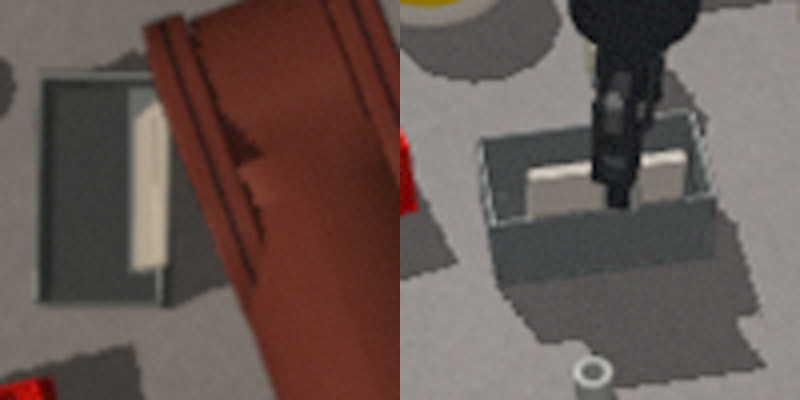

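The panel leans in the grey bin and is let go: its top edge is at (150,180) in the left crop, and the side view on the right agrees. Now I measure the pin washer and the jig axis more precisely.

```bash
python3 - <<'E'
from h import *
A=np.array([.516,-.1185])
for n in("top","side"):
    f=np.load(n+"0.npz");p,W=cloud(n,f["p"],f["d"]);P=np.nan_to_num(W,nan=9)
    r=np.hypot(P[...,0]-A[0],P[...,1]-A[1])
    for nm,lo,hi,rr in(("washer",.142,.158,.07),("sleeve",.094,.131,.07),("arm/hub",.08,.0945,.03)):
        m=(P[...,2]>lo)&(P[...,2]<hi)&(r<rr)
        if nm!="arm/hub": m&=(P[...,0]-A[0])*.339+(P[...,1]-A[1])*.941<0
        q=P[m]; 
        if len(q):
            rc=cv2.minEnclosingCircle(q[:,:2].astype(np.float32)*1000)
            print(n,nm,len(q),q.mean(0).round(4),np.median(q,0).round(4),np.round(rc[0],1),round(rc[1],1))
    m=(P[...,2]>.0085)&(P[...,2]<.0155)&(r<.122)
    k=cv2.morphologyEx(m.astype(np.uint8),cv2.MORPH_OPEN,np.ones((3,3)))>0
    rc=cv2.minAreaRect(P[k][:,:2].astype(np.float32)*1000);print(n,"plate",np.round(rc[0],1),np.round(rc[1],1),round(rc[2],1))
    # boss top z~.05
E
```

```text
top washer 28 [ 0.4933 -0.1572  0.1477] [ 0.4937 -0.1574  0.1471] [ 493.6 -157.4] 8.1
top sleeve 39 [ 0.4951 -0.1469  0.1133] [ 0.494  -0.1491  0.1164] [ 505.4 -142.2] 28.2
top arm/hub 127 [ 0.5125 -0.1236  0.0895] [ 0.5109 -0.1219  0.0896] [ 511.6 -125. ] 21.9
top plate [ 516.8 -117.2] [166.8 169.7] 69.6
side washer 36 [ 0.4959 -0.1586  0.1471] [ 0.4958 -0.1588  0.1466] [ 496.1 -158.4] 7.9
side sleeve 100 [ 0.4947 -0.1642  0.1175] [ 0.494  -0.1659  0.1202] [ 505.5 -146.9] 27.7
side arm/hub 109 [ 0.5194 -0.1227  0.0896] [ 0.5191 -0.1219  0.0899] [ 516.1 -125.2] 20.5
side plate [ 518.8 -118.6] [170.7 169.6] 70.3
```

```bash
cat >> h.py <<'E'
A=np.array([.517,-.1182]);J=np.radians(-20.);RAD=.045
def ang(v): return J-.698-v
def at(v,z,c=A): return np.array([c[0]+RAD*np.cos(ang(v)),c[1]+RAD*np.sin(ang(v)),z])
def vof(p,c=A):
    a=np.arctan2(p[1]-c[1],p[0]-c[0]);return J-.698-a
E
python3 - <<'E'
from h import *
for yaw in(-20,160):
    q=down(np.radians(yaw))
    print(yaw,[None if (j:=ik(at(v,z),q)) is None else list(np.round(j,2)) for v,z in((1.03,.2),(1.03,.117),(0,.117),(1.6,.113),(3.1,.11),(4.7,.106),(6.3,.104))])
E
```

```text
-20 [[np.float64(0.64), np.float64(0.13), np.float64(-0.45), np.float64(1.83), np.float64(0.06), np.float64(1.2), np.float64(-0.18)], [np.float64(0.61), np.float64(0.22), np.float64(-0.43), np.float64(1.92), np.float64(0.1), np.float64(1.03), np.float64(-0.21)], [np.float64(0.56), np.float64(0.3), np.float64(-0.41), np.float64(1.82), np.float64(0.14), np.float64(1.05), np.float64(-0.25)], [np.float64(0.61), np.float64(0.18), np.float64(-0.45), np.float64(1.97), np.float64(0.09), np.float64(1.01), np.float64(-0.23)], [np.float64(0.51), np.float64(0.19), np.float64(-0.48), np.float64(1.97), np.float64(0.1), np.float64(1.01), np.float64(-0.36)], [np.float64(0.47), np.float64(0.32), np.float64(-0.44), np.float64(1.82), np.float64(0.15), np.float64(1.03), np.float64(-0.38)], [np.float64(0.56), np.float64(0.31), np.float64(-0.41), np.float64(1.83), np.float64(0.14), np.float64(1.03), np.float64(-0.26)]]
160 [None, [np.float64(1.25), np.float64(0.46), np.float64(-1.23), np.float64(1.89), np.float64(0.48), np.float64(1.13), np.float64(2.63)], [np.float64(1.08), np.float64(0.49), np.float64(-1.09), np.float64(1.8), np.float64(0.48), np.float64(1.15), np.float64(2.63)], None, [np.float64(1.03), np.float64(0.34), np.float64(-1.09), np.float64(1.95), np.float64(0.34), np.float64(1.06), np.float64(2.59)], [np.float64(0.96), np.float64(0.52), np.float64(-1.09), np.float64(1.8), np.float64(0.5), np.float64(1.14), np.float64(2.5)], [np.float64(1.08), np.float64(0.51), np.float64(-1.09), np.float64(1.81), np.float64(0.5), np.float64(1.13), np.float64(2.61)]]
```

```bash
python3 - <<'E'
from h import *
q=down(np.radians(-20));v0=1.037
move_to(at(v0,.22),q)
print(move_straight(at(v0,.117),max_speed=.1,stop_force=8))
f0=np.array(read_contact_force());np.save("f0.npy",f0);clamp(30)
print(read_gripper_width(),read_position(),np.array(read_contact_force())-f0,read_time_s())
if .019<read_gripper_width()<.025:
    for v in np.linspace(v0,-.05,7)[1:]:
        s=move_straight(at(v,.117),max_speed=.04,stop_force=15)
        print(round(v,2),s,(np.array(read_contact_force())-f0).round(1),read_position().round(4))
        if s: break
print(read_time_s())
p,W=cloud("side");P=np.nan_to_num(W,nan=9);r=np.hypot(P[...,0]-A[0],P[...,1]-A[1])
m=(P[...,2]>.07)&(P[...,2]<.0945)&(r<.02);print("hub z",m.sum(),np.percentile(P[m][:,2],[10,30,50,70,90]).round(4) if m.sum() else 0)
cv2.imwrite("pics/s3.png",cv2.resize(p[200:350,230:380],(600,600),interpolation=2)[:,:,::-1])
E
```

```text
False
0.020958075585032477 [ 0.49495938 -0.15750653  0.11718146] [ 0.19679616 -0.99224813  2.96829936] 14.15
0.86 False [ 0.9 -1.6  3.9] [ 0.5029 -0.161   0.1173]
0.67 False [ 0.8 -0.5  5. ] [ 0.511  -0.163   0.1175]
0.49 False [ 1.6 -0.6  5.7] [ 0.5193 -0.1634  0.1176]
0.31 False [ 1.6 -1.2  6.4] [ 0.5271 -0.1623  0.1175]
0.13 False [ 1.1 -0.8 -0.1] [ 0.5341 -0.1597  0.1166]
-0.05 False [ 1.1 -1.2 -0.6] [ 0.5417 -0.1557  0.1169]
16.25
hub z 66 [0.0753 0.0804 0.0835 0.0845 0.0864]
```

View pics/s3.png

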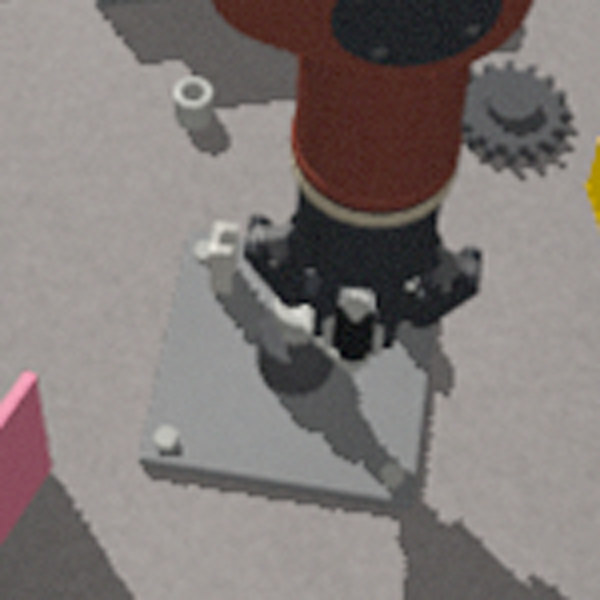

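The drop shows in two ways: the hub top went from 89.6 to about 83 mm, and the 6 N vertical load vanished between v=0.31 and 0.13. The picture shows the sleeve gripped at (355,330) with the pin head just above it. Now I turn forward one full turn, following down 11 mm.

```bash
python3 - <<'E'
from h import *
f0=np.load("f0.npy");vs=np.linspace(-.05,6.33,29)
for i,v in enumerate(vs[1:],1):
    s=move_straight(at(v,.117-.011*i/28),max_speed=.045,stop_force=20)
    f=np.array(read_contact_force())-f0
    if i%2==0 or s: print(round(v,2),s,f.round(1),read_position().round(4),round(float(read_gripper_width()),4))
    if s: break
hold(.3);print(read_time_s(),read_joint_velocities())
p,W=cloud("side");P=np.nan_to_num(W,nan=9);r=np.hypot(P[...,0]-A[0],P[...,1]-A[1])
m=(P[...,2]>.06)&(P[...,2]<.0945)&(r<.02);print("hub z",m.sum(),np.percentile(P[m][:,2],[10,30,50,70,90]).round(4))
cv2.imwrite("pics/s4.png",np.hstack([cv2.resize(p[220:340,240:360],(400,400),interpolation=2),cv2.resize(p[130:250,240:360],(400,400),interpolation=2)])[:,:,::-1])
E
```

```text
0.41 False [-0.6  0.1 -0.2] [ 0.5217 -0.163   0.1161] 0.0208
0.86 False [-0.4 -0.1  1.1] [ 0.5015 -0.1605  0.1154] 0.0211
1.32 False [-0.9  0.8 -0. ] [ 0.4845 -0.1494  0.1146] 0.021
1.77 False [-0.2  0.5  0.3] [ 0.4741 -0.1319  0.1138] 0.0212
2.23 False [-0.3  0.5  0. ] [ 0.4725 -0.1116  0.1131] 0.021
2.68 False [ 0.9  0.4 -0.7] [ 0.48   -0.0927  0.1123] 0.0208
3.14 False [ 0.6 -0.3  0.3] [ 0.4949 -0.079   0.1116] 0.021
3.6 False [ 1.3 -0.8 -1.4] [ 0.5144 -0.0732  0.1107] 0.0213
4.05 False [ 0.6 -0.7 -0.7] [ 0.5345 -0.0767  0.1099] 0.021
4.51 False [ 1.4 -0.1 -0.5] [ 0.551  -0.0886  0.1092] 0.0211
4.96 False [ 0.6 -1.4  0.3] [ 0.5606 -0.1067  0.1084] 0.021
5.42 False [ 0.4 -1.   0.3] [ 0.5612 -0.1271  0.1076] 0.0213
5.87 False [-0.1 -0.9  0.4] [ 0.5527 -0.1456  0.1067] 0.0214
6.33 False [ 0.6 -1.1 -0.1] [ 0.5371 -0.1585  0.1059] 0.0209
27.1 [ 0.00018448 -0.00158575 -0.00379582 -0.00330027  0.00018493  0.00070105
 -0.00052763]
hub z 39 [0.0636 0.0694 0.0734 0.0756 0.0783]
```

View pics/s4.png

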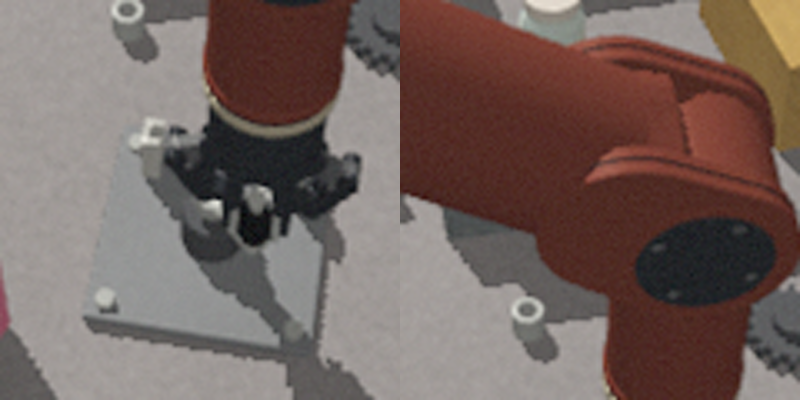

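The hub has sunk a further 8 mm or so, the handle is still gripped and side forces are low. Handing in.

```bash
python3 -c "
from workcell import *
print(finish_job())"
```

```text
the job is handed in; nothing more can be done
None
```

I handed the job in at about 27 s: the panel leans in the grey bin, and the bolt dropped and then turned forward one full turn (v ≈ 6.34), with the handle still gripped; finish_job() returned no verdict.

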